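Load a cover plate in the marking nest

ROBOT

A 6-joint arm with a two-finger parallel gripper is mounted at the origin on a cart in front of the work surface, level with it; the furniture and walls round the work are solid. World frame = base frame: x ahead of the robot, y to its left, z up, the work surface at z = 0. Lengths are in m, angles in rad, forces in N, time in s.
With the tool pointing down it reaches from about 0.275 to 0.75 m from the base axis. Payload 10.2 kg.
Tool frame: the origin (TCP) lies midway between the tips of the shut fingers; the grasp point (between the pads) lies 19 mm behind it (env.hold_point_z is the distance from the TCP to the grasp point, in m); x points along the fingers, z is the direction in which the jaws open and shut, and the axes are right-handed (so a half turn about x gives the same grasp; the last joint's range is limited). The gripper opens to 85 mm and grips with 20 to 120 N. Pads are 22 mm wide; open, the fingers measure 114 mm over their backs; the gripper's body (76 mm by 85 mm) begins 54 mm behind the grasp point. The pads swing forward as they close: fully open they stand 13 mm farther back than shut.
Start: joints at [0.918, 0.313, 1.498, -0, 1.331, -0.223], TCP at [0.219, 0.477, 0.231] pointing down, gripper open.
Joint ranges: [-2.94, 2.94], [-0.97, 2.17], [0.19, 2.56], [-1.23, 4.37], [0.02, 3.11], [-2.88, 2.88]. Speed limits (rad/s): [2.39, 2.39, 3.01, 3.14, 3.14, 3.14].

INTERFACE

Orientations are given as a unit quaternion [x, y, z, w].
In Python, from bench import env, kinematics, monitor, eyes, job gives the robot as it stands. The module is installed in compiled form; this text tells all that it offers. Calls block until the motion is done:
- env.reach(position, orientation): joint-space move of the TCP to a pose.
- env.movel(position, velocity=0.15, frame=None, guard=None): straight line of the TCP; frame=None keeps the orientation; velocity is the mean speed in m/s. With guard (N) it stops when the force on the tool has changed by that much, and returns True; else False.
- env.set_joints(angles): joint-space move.
- env.release() and env.close_gripper(effort=None): open the fingers fully, or close them until they stop; effort is the grip in N (None keeps the last).
- env.hold(seconds).
- kinematics.ik(position, orientation): joint angles nearest the present ones, or None.
- monitor.sense(): the state.
- eyes.grab_frame(name): name is "scene" or "top"; returns a dict with "frame" (420x560x3 uint8, red, green, blue), "mtx" (3x3 intrinsics, pixels), "view" (4x4, takes a point from world to camera coordinates). Camera axes: x right, y down, z forward; pixel columns grow to the right and rows downward; lengths in m; the calibration is good to about 2 mm. A picture is of the moment at which its call begins. There is no depth.
A pose or a line that the arm cannot do raises env.MotionError and nothing moves.
- job.hand_in(): hands the job in, once; it reports no verdict.
The state is a dict: "clock": time; "joints": joint angles; "qvel": joint speeds; "joint_efforts": joint torques, N m; "position": TCP position; "ee_rot": TCP orientation; "contact_force": force on the tool from outside, world axes, zero at the start; "ft_torque": the same for the moment, N m; "finger_gap": opening from 0.0 (shut) to 1.0 (fully open).
Only numpy, scipy, OpenCV 4.12 (cv2) and the standard library are available. Lean on these libraries where they do the work, as an engineer would, in place of code of your own. Each camera call takes 0.05 s, during which the arm holds its last target.

TASK

Get the loose aluminium cover plate on the marking nest ready for marking: slide it, lying flat, up against the back fence and along it until you feel it bear lightly on the end stop, without shifting the stop from its setting. Then swing the cam lever round until the cam firmly grips the plate's front edge, without forcing it, and let go; leave the other things on the desk alone.

Things in the scene. Friction and masses are not known exactly. Their poses are not given: they have to be found in the camera images.
- nest: Fixed marking nest: dark steel bed 92 (its x) x 210 (its y) x 10 mm with a bright back fence. Origin: centre of its underside; x points to the fence, y along the fence to the left, z up. Bed top z = 10 mm. The fence's locating face is the plane x = +34 mm, full length, 12 mm high above the bed, fence 12 mm thick. Bed front edge x = -46, ends y = -105 and +105 mm.
- blank: Loose bright aluminium cover plate with two countersunk holes, 40 (its x) x 60 (its y) x 6 mm, about 60 g. Origin: centre of its underside, z up. Starts flat on the right part of the bed, within 0.35 rad of square. In place, its long back edge is on the fence and its left end on the stop: origin at nest x = +14 mm and 30 mm to -y of the stop face.
- stop_face (a point): Point on the locating face (normal -y) of the aluminium end stop, axes as the nest's: nest x = +14, 3 mm above the bed. Face from nest x = +4 to +34 mm, 23 mm high; block 18 mm long behind it, astride the fence; black thumb screw on top to 37 mm above the bed. Only finger tight: about 10 N along y shifts it, less does not. Set anywhere from nest y = +50 to +70 mm.
- clamp: Cam clamp fixed on the bed's front, 2 mm steel strap. Origin: on the cam pivot at bed-top level, axes as the nest's; nest x -17.7 to -20.3, y +30 mm. Cam: steel disc, radius 13 mm, 2.5 to 13.5 mm above the bed, centre 6 mm off the pivot, towards -x when open: then 5 to 8 mm clear of a plate in place. The cam's drag draws the plate to the stop; it holds by friction when let go.
- lever (a joint): Cam lever angle in rad about the vertical pivot, counter-clockwise from above positive; 0 (open): lever points along nest +y; pi/2: along nest -x, off the bed's front. Range 0 to 2.6, starts 0 to 0.35. The cam bites a plate in place at about 1.3 to 2.0, where the lever stops moving. Free turning takes 4 N at the knob; 8 to 14 N there makes a good grip, 25 N is forcing it.
- lever_knob (a point): Centre of the upright black knob at the lever's end, 52 mm from the pivot, 35 mm above the bed. The knob is a post 12 mm across from 19 to 51 mm above the bed, standing on the flat lever (10 mm wide, 14 to 19 mm above the bed).
- hex_key: Bystander: small dark hex key lying on the desk in front of the marking machine. Leave alone.
- plug_gauge: Bystander: plug gauge 118 mm long, 33 mm thick, lying on the desk behind the nest. Leave alone.
- ring_a: Bystander: bright steel ring, 30 mm across, 12 mm high, on the desk left of the nest. Leave alone.
- ring_b: Bystander: a second such ring near it. Leave alone.
- end_stop: The aluminium end stop block itself. Origin: nest x = 0, in the plane of its locating face, at bed-top level; axes as the nest's.
Things that resemble listed ones, but are neither listed nor needed, are in the scene too. Leave any green look-alike of the blank alone.

How it is judged:
On the way, in this order (a step that is already met when the one before it is completed fails the run):
1. the plate bears on the end stop (over 0.5 N), flat and square in the corner, within 1.5 mm of the back fence and of the stop, with the cam lever still open (x of blank in the frame of nest above 0.0125 m and y of blank in the frame of stop_face above -0.0315 m and angle between the x axis of blank and the x axis of nest, either way round below 0.04 rad and angle between blank's own z axis and vertical below 0.05 rad and value of joint lever below 0.6 rad and contact force between blank and end_stop above 0.5 N), for 0.1 s.
2. the cam grips the plate with more than 10 N (value of joint lever above 0.9 rad and contact force between blank and clamp above 10 N), for 0.2 s.
At the end, for the whole second after the job is handed in: The plate rests flat on the bed, within 1.5 mm of back fence and end stop, square within 0.04 rad; the lever is past 0.9 rad and the cam presses the plate with over 10 N; the end stop is within 1.5 mm of its setting, bystanders within 20 mm of where they lay (all of step 2 and x of blank in the frame of nest between 0.0125 and 0.0155 m and y of blank in the frame of stop_face between -0.0315 and -0.0285 m and z of blank in the frame of nest below 0.0115 m and angle between the x axis of blank and the x axis of nest, either way round below 0.04 rad and angle between blank's own z axis and vertical below 0.05 rad and distance of stop_face from where it was at the start of the episode below 0.0015 m and linear speed of blank below 0.005 m/s and distance of each of hex_key, ring_a, ring_b, plug_gauge from where it was at the start of the episode below 0.02 m); the robot touches nothing.
It fails at once if the end stop is pushed more than 1.5 mm off its setting (distance of stop_face from where it was at the start of the episode above 0.0015 m).
It fails at once if the lever is forced: the cam presses on the plate with more than 150 N (contact force between blank and clamp above 150 N).
It fails at once if the plate is lifted more than 15 mm off the bed (z of blank in the frame of nest above 0.025 m).
It fails at once if a bystander (hex key, plug gauge or steel ring) is disturbed by more than 20 mm (distance of any of hex_key, ring_a, ring_b, plug_gauge from where it was at the start of the episode above 0.02 m).
It also fails if it takes over 64 s, if anything falls off the work surface, if the arm or the gripper's body presses on something with over 40 N, if the wrist force passes 120 N, or if a joint passes its speed limit or range.

## Working session

There is one attempt and no reset: what is moved stays moved. The work goes in short steps, each a Python script; the robot and the scene stay as the last script left them, time stands still between calls to the robot, and variables do not carry over. Pictures are saved under pics/ and viewed, and the job is handed in when it is done.

```bash
mkdir -p pics; python3 - <<'E'
from bench import env, kinematics, monitor, eyes, job
import cv2
for n in ("scene","top"):
    d=eyes.grab_frame(n); cv2.imwrite(f"pics/{n}0.png",d["frame"][:,:,::-1])
    print(n,d["mtx"].round(1).tolist(),d["view"].round(4).tolist())
s=monitor.sense(); print(s)
print(env.hold_point_z)
E
```

```text
scene [[445.8, 0.0, 267.0], [0.0, 445.8, 210.9], [0.0, 0.0, 1.0]] [[-0.4606, -0.8876, -0.0021, 0.0232], [-0.6299, 0.3285, -0.7038, 0.4822], [0.6254, -0.3228, -0.7104, 0.5455], [0.0, 0.0, 0.0, 1.0]]
top [[384.2, 0.0, 278.3], [0.0, 384.2, 212.3], [0.0, 0.0, 1.0]] [[0.0245, -0.9993, -0.0285, -0.2516], [-0.9987, -0.0232, -0.0458, 0.5242], [0.0451, 0.0295, -0.9985, 0.93], [0.0, 0.0, 0.0, 1.0]]
{'clock': 0.1, 'joints': array([ 9.17611797e-01,  3.13379086e-01,  1.49836161e+00,  3.27374443e-06,
        1.33100151e+00, -2.23415527e-01]), 'qvel': array([ 0.00134843, -0.00161043, -0.00159635, -0.0005281 ,  0.00012419,
       -0.0016023 ]), 'joint_efforts': array([ 2.78382235e-03, -4.12897825e+01, -2.60138905e+01, -2.01460407e-04,
        3.09817777e-03,  4.18546529e-05]), 'position': array([0.2186209 , 0.4770616 , 0.23079977]), 'ee_rot': array([-0.38202012,  0.59550043,  0.38174573,  0.59473529]), 'contact_force': array([ 0.33486254, -0.67368444,  0.29607749]), 'ft_torque': array([-0.00653003,  0.03654784,  0.0242875 ]), 'finger_gap': 1.0054263368418572}
0.0187
```

View pics/scene0.png

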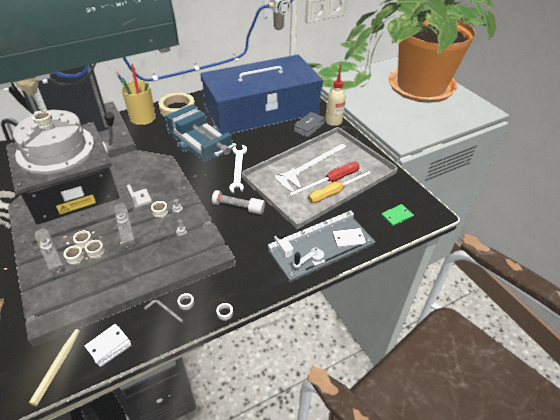

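View pics/top0.png

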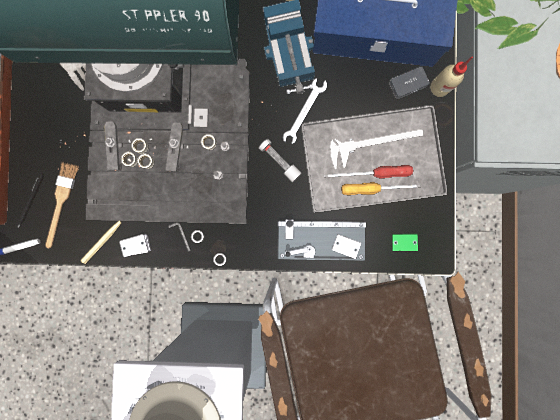

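```bash
python3 - <<'E'
import cv2,numpy as np
a=cv2.imread("pics/top0.png")[205:275,265:375]
b=cv2.imread("pics/scene0.png")[200:290,255:385]
cv2.imwrite("pics/topz.png",cv2.resize(a,None,fx=7,fy=7,interpolation=cv2.INTER_CUBIC))
cv2.imwrite("pics/scz.png",cv2.resize(b,None,fx=6,fy=6,interpolation=cv2.INTER_CUBIC))
E
```

```text
(no output)
```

View pics/topz.png

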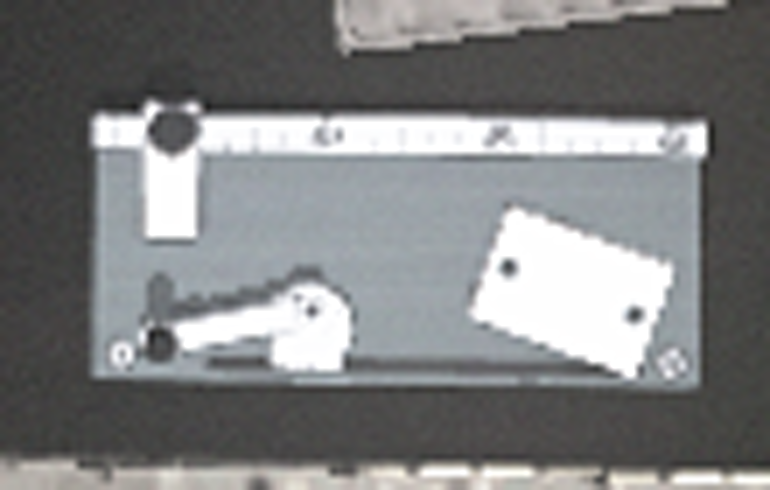

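View pics/scz.png

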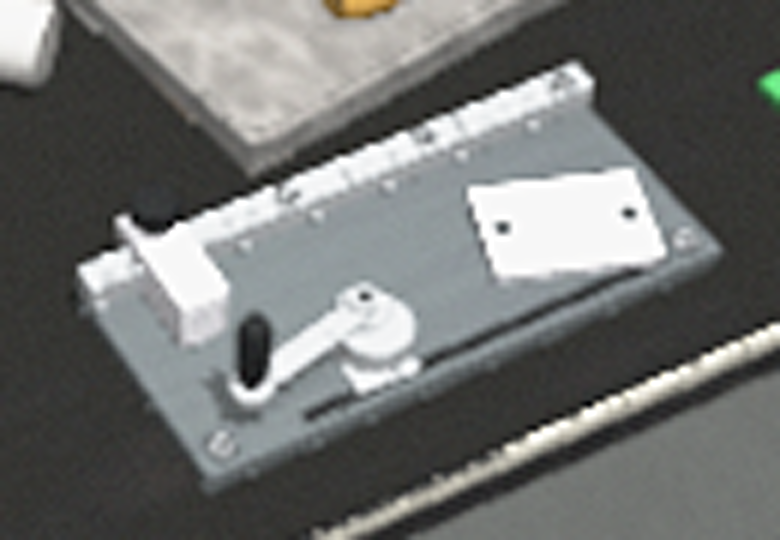

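```bash
cat > h.py <<'E'
from bench import env, kinematics, monitor, eyes, job
import numpy as np, cv2
from scipy.spatial.transform import Rotation as R
CAL={"scene":(np.array([[445.8,0,267.0],[0,445.8,210.9],[0,0,1]]),np.array([[-0.4606,-0.8876,-0.0021,0.0232],[-0.6299,0.3285,-0.7038,0.4822],[0.6254,-0.3228,-0.7104,0.5455],[0,0,0,1]])),
"top":(np.array([[384.2,0,278.3],[0,384.2,212.3],[0,0,1]]),np.array([[0.0245,-0.9993,-0.0285,-0.2516],[-0.9987,-0.0232,-0.0458,0.5242],[0.0451,0.0295,-0.9985,0.93],[0,0,0,1]]))}
def cast(n,u,v,z):
    K,V=CAL[n]; d=V[:3,:3].T@np.linalg.solve(K,[u,v,1]); c=-V[:3,:3].T@V[:3,3]
    return c+d*(z-c[2])/d[2]
def proj(n,p):
    K,V=CAL[n]; q=K@(V[:3,:3]@np.asarray(p)+V[:3,3]); return q[:2]/q[2]
E
cat > m.py <<'E'
from h import *
T=lambda u,v,z:cast("top",(u+.5)/7-.5+265,(v+.5)/7-.5+205,z)[:2]
S=lambda u,v,z:cast("scene",(u+.5)/6-.5+255,(v+.5)/6-.5+200,z)[:2]
L=[("FL",T(93,378,.01),S(207,485,.01)),("FR",T(698,386,.01),S(722,247,.01)),
("fenceTopFrontL",T(95,150,.022),None),("ftfR",T(706,157,.022),S(595,80,.022)),
("ftBackL",T(95,113,.022),S(77,268,.022)),("ftBackR",T(706,121,.022),S(578,64,.022)),
("stopFR",T(198,240,.033),S(227,283,.033)),("stopFL",T(145,240,.033),S(180,312,.033)),
("p1",T(510,205,.016),S(467,186,.016)),("p2",T(673,265,.016),S(635,168,.016)),
("p3",T(637,378,.016),S(667,253,.016)),("p4",T(470,315,.016),S(493,277,.016)),
("knobtop",T(160,343,.061),S(258,322,.061)),("pivot",T(311,310,.029),S(365,297,.029))]
for n,a,b in L: print(n,(a*1000).round(1),None if b is None else (b*1000).round(1))
E
python3 m.py
```

```text
FL [ 417.7 -240.7] [ 414.1 -237.5]
FR [ 420.5 -449.1] [ 419.4 -449.4]
fenceTopFrontL [ 496.5 -239.8] None
ftfR [ 499.2 -448.3] [ 499.4 -449.5]
ftBackL [ 509.2 -239.5] [ 507.1 -238. ]
ftBackR [ 511.4 -448.2] [ 509.2 -448.7]
stopFR [ 466.8 -275.8] [ 469.4 -275.6]
stopFL [ 466.4 -257.8] [ 465.7 -255.4]
p1 [ 481.1 -382.8] [ 481.2 -382. ]
p2 [ 462.  -438.8] [ 460.6 -440.6]
p3 [ 423.1 -427.1] [ 422.3 -426.6]
p4 [ 443.1 -369.8] [ 441.3 -366.5]
knobtop [ 433.5 -263.8] [ 430.7 -263.7]
pivot [ 444.  -314.6] [ 445.3 -315.8]
```

```bash
cat >> h.py <<'E'
PSI=0.0133; C=np.array([0.4645,-0.3445])
def W(xn,yn):  # nest -> world xy
    c,s=np.cos(PSI),np.sin(PSI); return C+np.array([c*xn-s*yn,s*xn+c*yn])
def N(p):
    d=np.asarray(p)[:2]-C; c,s=np.cos(PSI),np.sin(PSI); return np.array([c*d[0]+s*d[1],-s*d[0]+c*d[1]])
def Q(a,flip=1):  # tool x down, tool y along flip*(nest x turned by a)
    th=a+PSI; y=flip*np.array([np.cos(th),np.sin(th),0]); x=np.array([0,0,-1.]); z=np.cross(x,y)
    return R.from_matrix(np.column_stack([x,y,z])).as_quat()
def P(xn,yn,z): return np.array([*W(xn,yn),z])
def show(t=""):
    s=monitor.sense(); print(t,"t",round(s["clock"],2),"nest mm",(N(s["position"])*1000).round(2),"z",round(s["position"][2]*1000,2),"F",s["contact_force"].round(2),"gap",round(s["finger_gap"],2))
    return s
E
python3 - <<'E'
from h import *
q=monitor.sense()["joints"].copy(); q[0]=-0.75
env.set_joints(q); env.close_gripper(); show()
for f in (1,-1):
  for a,p in ((0,P(-.08,-.06,.1)),(0,P(.014,-.12,.012)),(.2,P(-.03,.08,.04)),(1.0,P(-.06,.07,.04)),(2.0,P(-.08,.02,.04))):
    r=kinematics.ik(p,Q(a,f)); print(f,a,None if r is None else r.round(2))
for n in ("scene","top"):
    d=eyes.grab_frame(n); cv2.imwrite(f"pics/{n}1.png",d["frame"][:,:,::-1])
E
```

```text
t 3.61 nest mm [-9.72 80.91] z 230.81 F [ 0.48 -1.11  0.39] gap -0.0
1 0 [-1.02  0.52  1.56 -0.    1.06  0.54]
1 0 [-0.94  0.84  1.23 -0.    1.07  0.61]
1 0.2 [-0.78  0.52  1.76 -0.    0.87  0.58]
1 1.0 [-0.84  0.48  1.82 -0.    0.84 -0.28]
1 2.0 [-0.94  0.51  1.77 -0.    0.86 -1.38]
-1 0 [-1.02  0.52  1.56 -0.    1.06 -2.6 ]
-1 0 [-0.94  0.84  1.23 -0.    1.07 -2.53]
-1 0.2 [-0.78  0.52  1.76 -0.    0.87 -2.56]
-1 1.0 [-0.84  0.48  1.82 -0.    0.84  2.86]
-1 2.0 [-0.94  0.51  1.77 -0.    0.86  1.76]
```

```bash
python3 - <<'E'
from h import *
env.reach(P(-.072,-.060,.09),Q(0)); 
env.movel(P(-.072,-.060,.0125),velocity=.1); show("down")
print(env.movel(P(-.035,-.060,.0125),velocity=.04,guard=8)); show("mid")
print(env.movel(P(-.007,-.060,.0125),velocity=.015,guard=5)); show("fence?")
for n in ("scene","top"):
    d=eyes.grab_frame(n); b=d["frame"][:,:,::-1]
    b=b[205:275,265:375] if n=="top" else b[200:290,255:385]
    cv2.imwrite(f"pics/{n}2.png",cv2.resize(b,None,fx=6,fy=6,interpolation=cv2.INTER_CUBIC))
E
```

```text
down t 5.47 nest mm [-71.72 -60.35] z 13.16 F [ 0.85 -0.67  0.57] gap -0.0
False
mid t 6.55 nest mm [-35.11 -59.99] z 12.48 F [0.19 0.11 0.64] gap -0.01
True
fence? t 7.69 nest mm [-18.41 -59.95] z 12.11 F [-1.17 -0.78  1.91] gap -0.0
```

View pics/scene2.png

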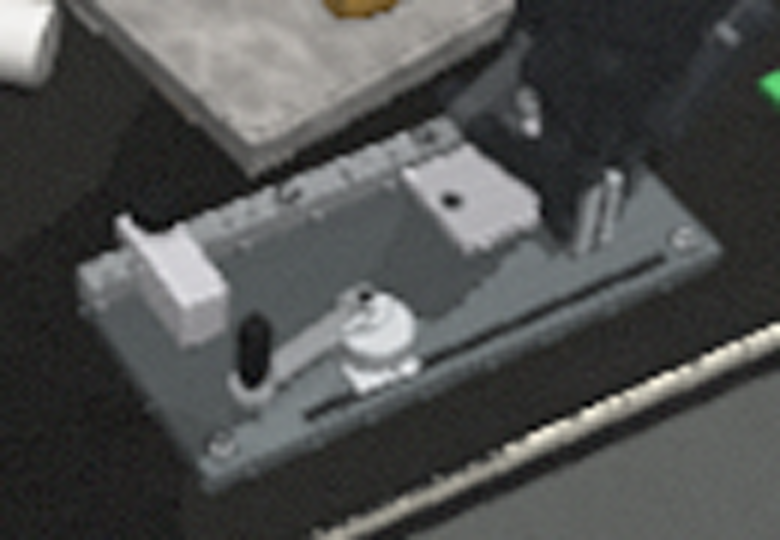

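View pics/top2.png

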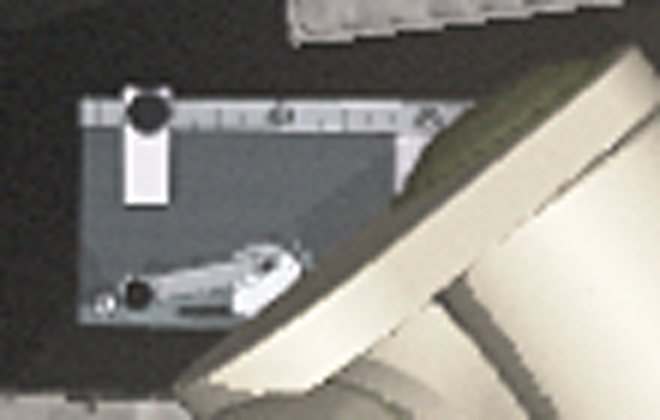

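```bash
python3 - <<'E'
from h import *
show()
print(env.movel(P(-.012,-.060,.0125),velocity=.008,guard=6)); show("fence?")
env.hold(.2); show()
env.movel(P(-.05,-.060,.0125),velocity=.08)
env.movel(P(-.05,-.060,.10),velocity=.2)
env.reach(P(.012,-.130,.10),Q(0)); show()
for n in ("scene","top"):
    d=eyes.grab_frame(n); b=d["frame"][:,:,::-1]
    b=b[205:275,265:375] if n=="top" else b[200:290,255:385]
    cv2.imwrite(f"pics/{n}3.png",cv2.resize(b,None,fx=6,fy=6,interpolation=cv2.INTER_CUBIC))
E
```

```text
t 7.79 nest mm [-18.41 -59.84] z 11.94 F [-0.57  0.6   1.27] gap 0.0
True
fence? t 8.13 nest mm [-18.47 -59.61] z 11.49 F [-1.47  0.16  0.11] gap 0.0
 t 8.33 nest mm [-18.57 -59.42] z 11.18 F [ 0.35 -0.11  0.29] gap 0.0
 t 9.92 nest mm [  11.6  -129.31] z 97.28 F [0.83 0.43 0.18] gap -0.0
```

View pics/scene3.png

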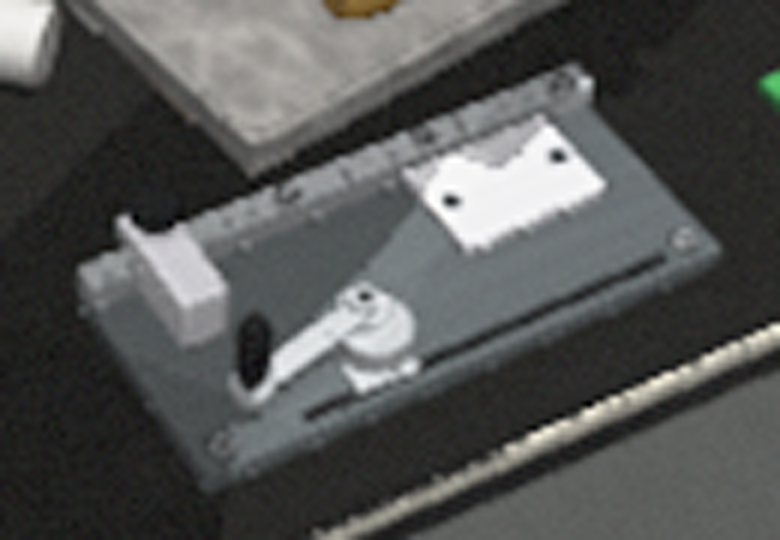

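View pics/top3.png

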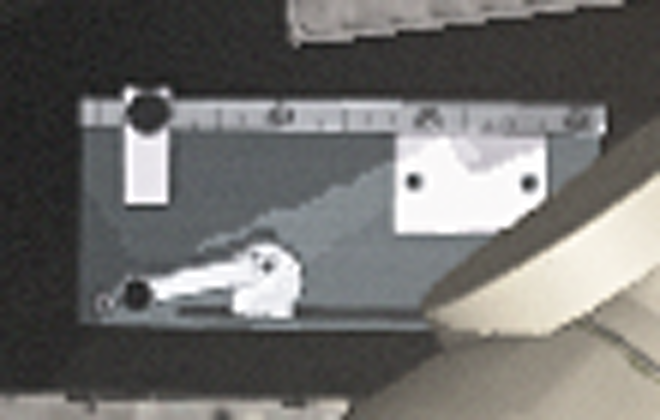

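```bash
python3 - <<'E'
from h import *
env.movel(P(.013,-.130,.0135),velocity=.1); env.hold(.2); show("down")
print(env.movel(P(.013,-.022,.0135),velocity=.03,guard=5)); show("run")
for n in ("scene","top"):
    d=eyes.grab_frame(n); b=d["frame"][:,:,::-1]
    b=b[205:275,265:375] if n=="top" else b[200:290,255:385]
    cv2.imwrite(f"pics/{n}4.png",cv2.resize(b,None,fx=6,fy=6,interpolation=cv2.INTER_CUBIC))
E
```

```text
down t 11.23 nest mm [  13.16 -130.21] z 14.09 F [-0.28 -0.1   0.45] gap 0.0
False
run t 14.98 nest mm [ 12.99 -22.04] z 13.48 F [ 0.   -0.63 -0.18] gap 0.0
```

View pics/scene4.png

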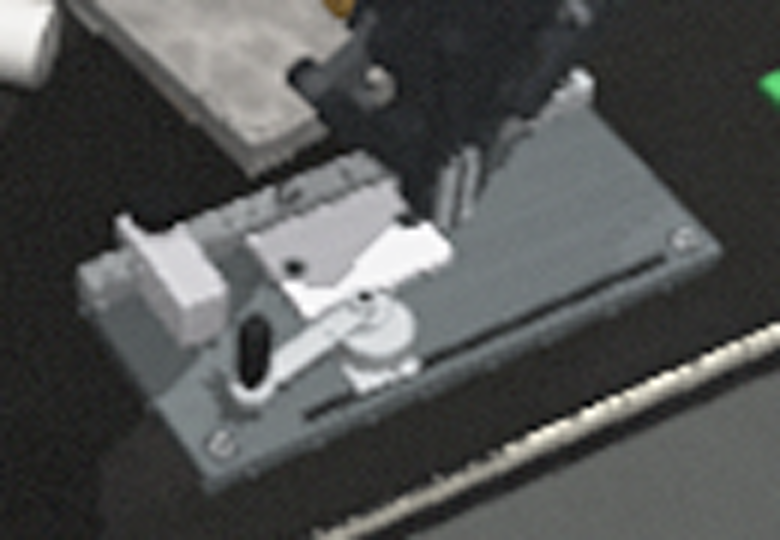

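View pics/top4.png

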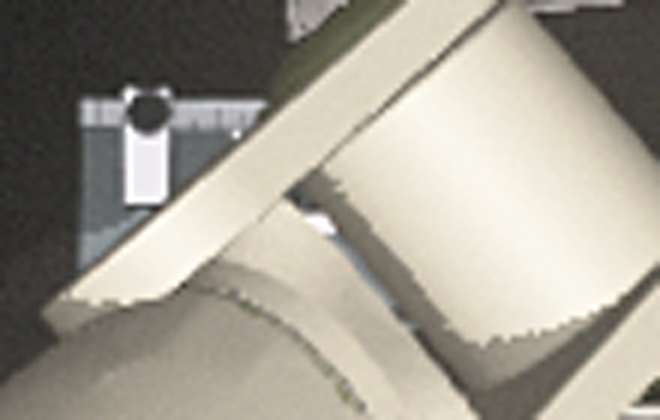

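```bash
python3 - <<'E'
from h import *
for u,v in ((247,238),(301,318),(452,243)):
    p=cast("scene",(u+.5)/6-.5+255,(v+.5)/6-.5+200,.016); print((N(p)*1000).round(1))
E
```

```text
[32.4 44.3]
[-7.6 46.6]
[ -3.7 -17.9]
```

```bash
python3 - <<'E'
from h import *
print(env.movel(P(.013,-.005,.0135),velocity=.02,guard=4)); show("near")
env.hold(.2); show()
print(env.movel(P(.013,.012,.0135),velocity=.005,guard=3)); 
for i in range(4): show("stop"); env.hold(.1)
d=eyes.grab_frame("scene"); b=d["frame"][:,:,::-1][200:290,255:385]
cv2.imwrite(f"pics/scene5.png",cv2.resize(b,None,fx=6,fy=6,interpolation=cv2.INTER_CUBIC))
E
```

```text
False
near t 16.08 nest mm [12.99 -5.01] z 13.48 F [-0.46  0.21 -0.46] gap -0.0
 t 16.28 nest mm [12.98 -5.05] z 13.49 F [ 0.4   0.21 -0.06] gap 0.0
True
stop t 18.1 nest mm [12.94  3.36] z 13.34 F [ 0.98 -1.56  1.42] gap -0.0
stop t 18.2 nest mm [12.89  3.37] z 13.22 F [ 0.59 -2.09  1.33] gap 0.0
stop t 18.3 nest mm [12.88  3.34] z 13.17 F [ 0.64 -1.62  1.7 ] gap 0.0
stop t 18.4 nest mm [12.87  3.38] z 13.16 F [ 0.02 -2.64  3.23] gap -0.0
```

View pics/scene5.png

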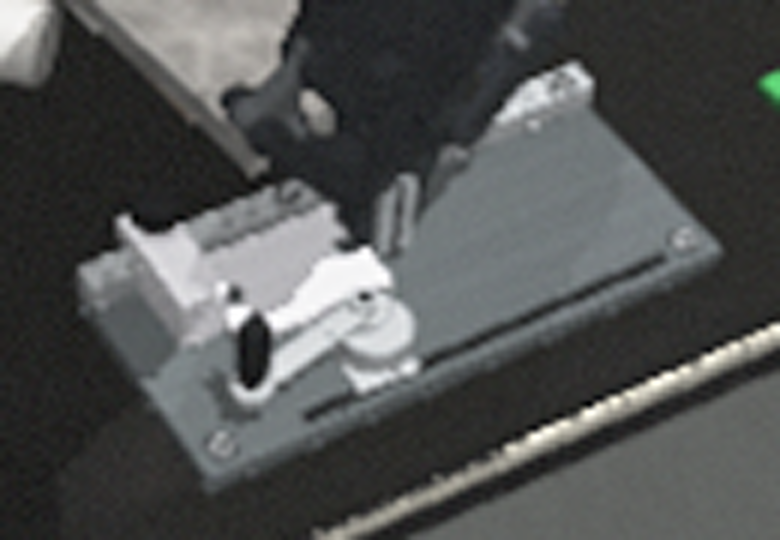

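```bash
python3 - <<'E'
from h import *
s=show(); p=N(s["position"])
print(env.movel(P(p[0]+.004,p[1]+.0003,.0135),velocity=.01,guard=4)); 
for i in range(3): show("sweep"); env.hold(.1)
env.movel(P(.015,-.03,.0135),velocity=.08); show()
env.movel(P(.015,-.03,.1),velocity=.2)
q=monitor.sense()["joints"].copy(); q[0]-=.45; env.set_joints(q)
for n in ("scene","top"):
    d=eyes.grab_frame(n); b=d["frame"][:,:,::-1]
    b=b[205:275,265:375] if n=="top" else b[200:290,255:385]
    cv2.imwrite(f"pics/{n}6.png",cv2.resize(b,None,fx=6,fy=6,interpolation=cv2.INTER_CUBIC))
show()
E
```

```text
t 18.55 nest mm [12.86  3.39] z 13.15 F [ 0.31 -2.66  1.88] gap 0.0
True
sweep t 18.82 nest mm [13.55  3.3 ] z 12.87 F [ 0.25 -1.38  0.1 ] gap 0.0
sweep t 18.92 nest mm [13.46  3.26] z 12.82 F [-0.17 -1.29 -0.13] gap 0.0
sweep t 19.02 nest mm [13.38  3.26] z 12.79 F [0.26 1.16 0.4 ] gap -0.0
 t 19.68 nest mm [ 14.83 -29.86] z 13.28 F [ 0.51 -0.12  0.83] gap -0.0
 t 21.41 nest mm [-196.48 -197.14] z 98.84 F [-0.06  0.78  0.52] gap 0.0
```

View pics/scene6.png

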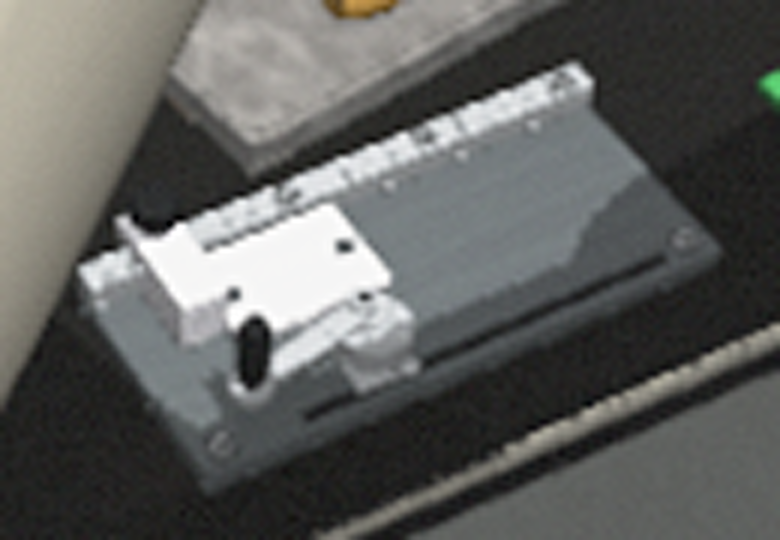

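View pics/top6.png

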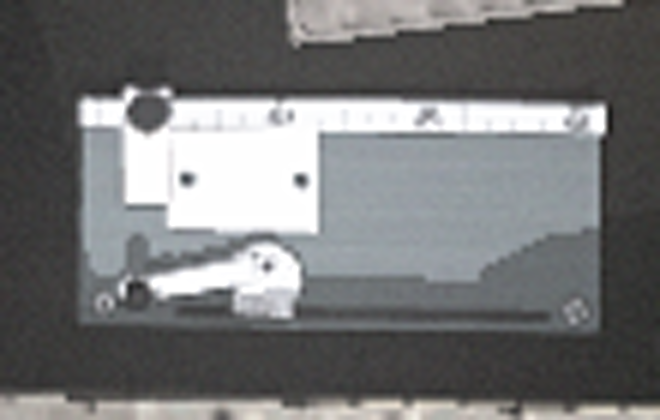

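```bash
python3 - <<'E'
from h import *
im=cv2.imread("pics/top6.png",0).astype(float)
def edge(cols,r0,r1,th):
    pts=[]
    for c in cols:
        col=im[r0:r1,c]; k=np.where((col[:-1]>=th)&(col[1:]<th))[0]
        if len(k): k=k[0]; pts.append((c,r0+k+(col[k]-th)/(col[k]-col[k+1])))
    return np.array(pts)
def up(pts,z): return np.array([N(cast("top",(u+.5)/6-.5+265,(v+.5)/6-.5+205,z)) for u,v in pts])*1000
e=up(edge(range(180,312,3),205,250,185),.016); f=np.polyfit(e[:,1],e[:,0],1); print("front edge slope",f[0].round(4),"x at y39",np.polyval(f,39).round(2),"res",(e[:,0]-np.polyval(f,e[:,1])).std().round(2))
f2=up(edge(range(330,600,3),110,150,185),.022); g=np.polyfit(f2[:,1],f2[:,0],1); print("fence front edge slope",g[0].round(4),"x at 39",np.polyval(g,39).round(2))
for n,F,z in(("top",edge,0),):
  for (u,v) in ((187,180),(301,180)): 
    p=255-im[v-8:v+9,u-8:u+9]; p=np.clip(p-60,0,None); yy,xx=np.mgrid[v-8:v+9,u-8:u+9]
    print("hole",up([((p*xx).sum()/p.sum(),(p*yy).sum()/p.sum())],.016).round(2))
E
```

```text
front edge slope 0.0311 x at y39 -7.14 res 0.58
fence front edge slope -0.0262 x at 39 31.94
hole [[13.71 61.9 ]]
hole [[13.8  16.08]]
```

```bash
python3 - <<'E'
from h import *
def up(pts,z,n,f,o): return np.array([N(cast(n,(u+.5)/f-.5+o[0],(v+.5)/f-.5+o[1],z)) for u,v in pts])*1000
def holes(name,n,o,uv):
    im=cv2.imread(name,0).astype(float)
    for (u,v) in uv:
        for _ in range(3):
            u0,v0=int(round(u)),int(round(v)); q=im[v0-8:v0+9,u0-8:u0+9]; p=np.clip(200-q,0,None); yy,xx=np.mgrid[v0-8:v0+9,u0-8:u0+9]; u,v=(p*xx).sum()/p.sum(),(p*yy).sum()/p.sum()
        print(name,up([(u,v)],.0155,n,6,o).round(2))
holes("pics/top3.png","top",(265,205),[(413,182),(530,182)])
holes("pics/top6.png","top",(265,205),[(187,180),(301,180)])
holes("pics/scene3.png","scene",(255,200),[(452,201),(558,157)])
holes("pics/scene6.png","scene",(255,200),[(234,294),(345,246)])
E
```

```text
pics/top3.png [[ 13.8  -29.02]]
pics/top3.png [[ 13.63 -75.08]]
pics/top6.png [[13.7  61.89]]
pics/top6.png [[13.78 16.04]]
pics/scene3.png [[ 13.46 -29.  ]]
pics/scene3.png [[ 13.27 -75.21]]
pics/scene6.png [[12.74 61.67]]
pics/scene6.png [[13.31 16.04]]
```

```bash
cat >> h.py <<'E'
PV=np.array([-.0194,.030])
def KP(th,off=.017,z=.036):
    n=PV+.052*np.array([-np.sin(th),np.cos(th)])+off*np.array([np.cos(th),np.sin(th)])
    return P(n[0],n[1],z)
def ft(th,k=3):
    f=[]
    for i in range(k):
        env.hold(.03); f.append(monitor.sense()["contact_force"])
    f=np.mean(f,0); a=th+PSI
    return float(f@np.array([np.cos(a),np.sin(a),0])), f
E
python3 - <<'E'
from h import *
env.reach(KP(.10,z=.11),Q(.10)); env.movel(KP(.10),velocity=.12); env.hold(.2); show("down"); print(ft(.1))
th=.1
while th<1.0:
    th=round(th+.1,3)
    g=env.movel(KP(th),velocity=.03,frame=Q(th),guard=9)
    F=ft(th,2); print(th,g,round(F[0],2),F[1].round(1))
    if g or F[0]>9: break
show()
for n in ("scene","top"):
    d=eyes.grab_frame(n); b=d["frame"][:,:,::-1]
    b=b[205:275,265:375] if n=="top" else b[200:290,255:385]
    cv2.imwrite(f"pics/{n}7.png",cv2.resize(b,None,fx=6,fy=6,interpolation=cv2.INTER_CUBIC))
E
```

```text
down t 23.66 nest mm [-7.39 83.16] z 36.68 F [-0.21  0.36  0.53] gap 0.0
(0.16552186825860504, array([ 0.12215935,  0.39047083, -0.0821773 ]))
0.2 False -0.23 [-0.3  0.2  0.2]
0.3 False 1.22 [ 1.4 -0.3  0.5]
0.4 False 1.11 [1.  0.5 1.6]
0.5 False 1.09 [0.9 0.6 1.4]
0.6 False 0.69 [ 0.2  0.9 -0.1]
0.7 False 0.75 [0.3 0.8 0.5]
0.8 False 0.21 [-0.3  0.6 -0.1]
0.9 False 0.86 [-0.3  1.3 -0.1]
1.0 False 0.59 [ 0.1  0.6 -0.8]
 t 27.36 nest mm [-53.95  72.39] z 35.98 F [-0.24  0.79 -0.97] gap 0.0
```

View pics/scene7.png

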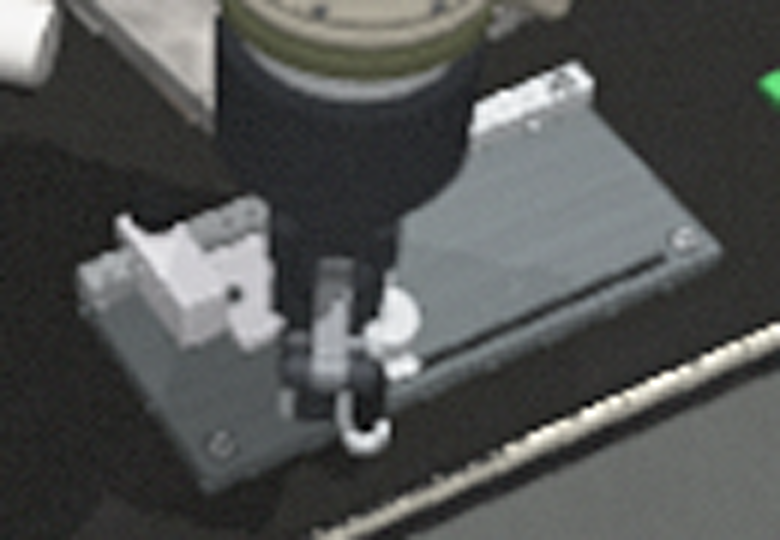

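```bash
python3 - <<'E'
from h import *
th=1.0
while th<2.1:
    th=round(th+.04,3)
    g=env.movel(KP(th),velocity=.015,frame=Q(th),guard=6)
    F=ft(th,2); p=N(monitor.sense()["position"])-PV
    print(th,g,round(F[0],2),F[1].round(1), "lag mm",((p-(N(KP(th))-PV))*1000).round(2))
    if g or F[0]>7: break
show()
E
```

```text
1.04 False 3.25 [1.8 2.7 0.5] lag mm [0.09 0.11]
1.08 False 2.65 [ 1.4  2.3 -0.7] lag mm [ 0.03 -0.01]
1.12 False 2.08 [ 1.2  1.8 -1. ] lag mm [ 0.02 -0.03]
1.16 False 2.43 [ 2.   1.8 -0.4] lag mm [ 0.01 -0.04]
1.2 False 2.73 [ 1.7  2.3 -0.5] lag mm [ 0.03 -0.05]
1.24 False 2.13 [ 1.7  1.7 -1.2] lag mm [ 0.02 -0.03]
1.28 False 2.26 [ 2.5  1.6 -0.7] lag mm [ 0.03 -0.05]
1.32 False 1.9 [ 2.2  1.4 -0.8] lag mm [ 0.02 -0.04]
1.36 False 2.14 [ 2.1  1.8 -0.6] lag mm [ 0.01 -0.02]
1.4 False 2.18 [ 2.2  1.9 -0.8] lag mm [-0.   -0.02]
1.44 False 2.76 [ 1.7  2.6 -0.7] lag mm [-0. -0.]
1.48 False 2.16 [ 1.8  2.  -0.9] lag mm [-0.02  0.02]
1.52 False 3.19 [ 1.9  3.1 -0.7] lag mm [-0.01  0.  ]
1.56 False 2.04 [ 1.4  2.  -0.5] lag mm [-0.01  0.  ]
1.6 False 2.44 [ 1.8  2.5 -0.4] lag mm [-0.01  0.  ]
1.64 False 2.72 [ 1.7  2.9 -0.5] lag mm [-0.02 -0.01]
1.68 False 2.13 [ 2.   2.4 -0.4] lag mm [0.01 0.03]
1.72 False 3.33 [ 2.1  3.7 -0.4] lag mm [-0.01  0.15]
1.76 False 4.88 [1.5 5.3 0.1] lag mm [-0.03  0.34]
1.8 False 6.5 [2.4 7.3 1.4] lag mm [-0.11  0.7 ]
1.84 False 7.84 [2.1 8.8 1.8] lag mm [-0.17  0.96]
 t 35.16 nest mm [-74.22  33.51] z 35.87 F [2.14 8.45 1.59] gap -0.0
```

```bash
python3 - <<'E'
from h import *
th=1.84
while th<2.1:
    th=round(th+.03,3)
    g=env.movel(KP(th),velocity=.01,frame=Q(1.84),guard=5)
    F=ft(1.84,4); print(th,g,round(F[0],2),F[1].round(1))
    if g or F[0]>10.8: break
show()
E
```

```text
1.87 False 9.1 [ 3.5 10.5  2.4]
1.9 True 0.11 [0.2 0.2 0.6]
 t 35.99 nest mm [-74.28  31.81] z 35.25 F [0.78 0.29 0.53] gap -0.0
```

```bash
python3 - <<'E'
from h import *
show()
for n in ("scene","top"):
    d=eyes.grab_frame(n); b=d["frame"][:,:,::-1]
    b=b[205:275,265:375] if n=="top" else b[200:290,255:385]
    cv2.imwrite(f"pics/{n}8.png",cv2.resize(b,None,fx=6,fy=6,interpolation=cv2.INTER_CUBIC))
E
```

```text
t 35.99 nest mm [-74.28  31.81] z 35.25 F [0.78 0.29 0.53] gap -0.0
```

View pics/scene8.png

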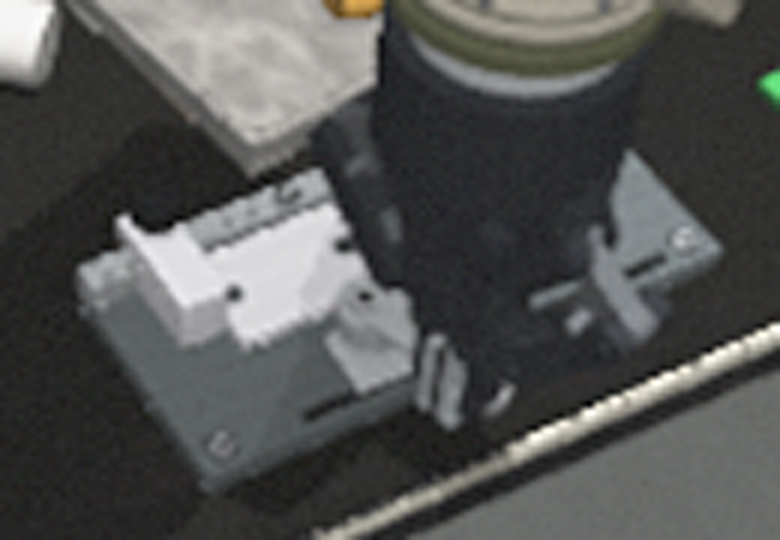

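View pics/top8.png

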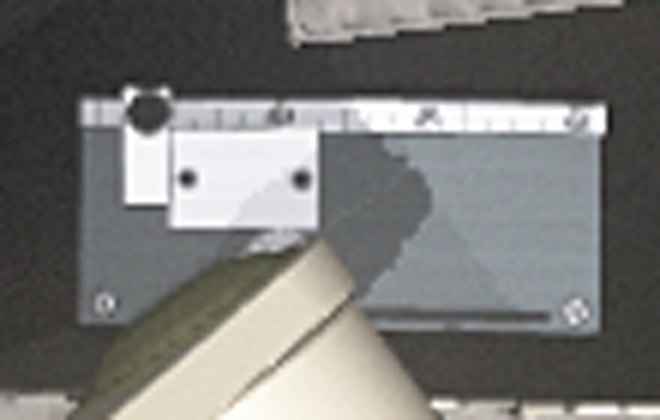

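```bash
python3 - <<'E'
from h import *
a=1.84+PSI; t=-np.array([np.cos(a),np.sin(a),0])
s=monitor.sense(); p0=s["position"].copy()
g=env.movel(p0+.0015*t,velocity=.006,guard=7); s=monitor.sense()
print(g,"adv mm",((s["position"]-p0)@t*1000).round(2)); print(ft(1.84,3))
p0=monitor.sense()["position"]
env.movel(p0-.025*t,velocity=.08); p0=monitor.sense()["position"].copy(); p0[2]=.15
env.movel(p0,velocity=.2)
q=monitor.sense()["joints"].copy(); q[0]-=.5; env.set_joints(q); show()
for n in ("scene","top"):
    d=eyes.grab_frame(n); b=d["frame"][:,:,::-1]; cv2.imwrite(f"pics/{n}9f.png",b)
    b=b[205:275,265:375] if n=="top" else b[200:290,255:385]
    cv2.imwrite(f"pics/{n}9.png",cv2.resize(b,None,fx=6,fy=6,interpolation=cv2.INTER_CUBIC))
E
```

```text
True adv mm 0.08
(-0.2639213752808425, array([ 0.11261254, -0.24212719, -0.00266139]))
 t 38.64 nest mm [-268.16  -88.71] z 148.54 F [0.32 0.7  0.09] gap 0.0
```

View pics/scene9.png

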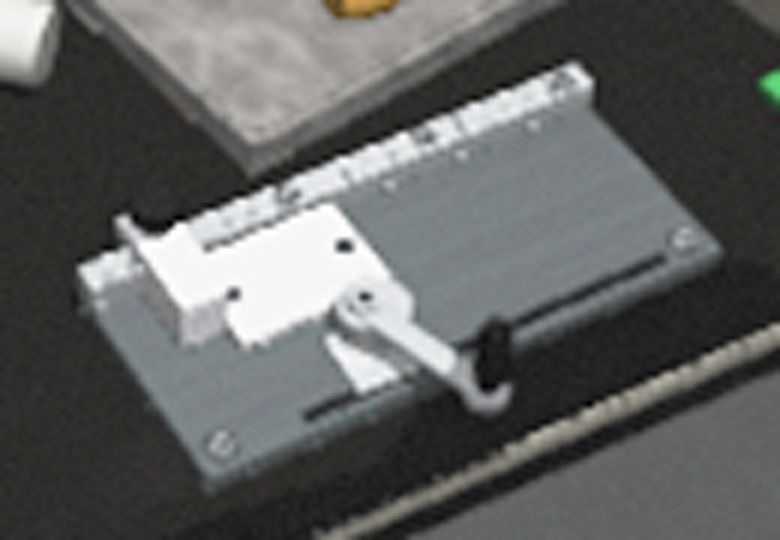

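View pics/top9.png

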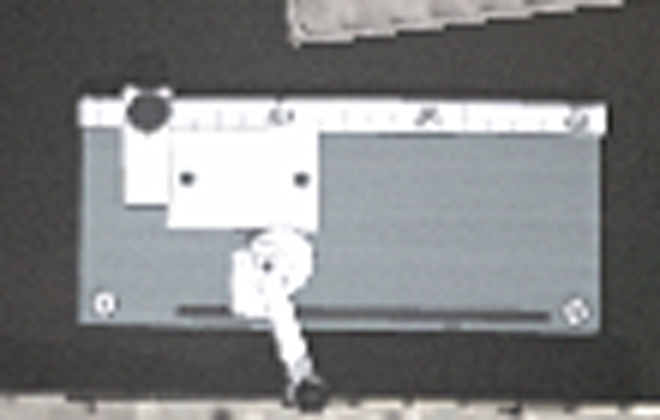

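```bash
python3 - <<'E'
from h import *
def hole(name,n,o,u,v):
    im=cv2.imread(name,0).astype(float)
    for _ in range(3):
        u0,v0=int(round(u)),int(round(v)); q=im[v0-8:v0+9,u0-8:u0+9]; p=np.clip(200-q,0,None); yy,xx=np.mgrid[v0-8:v0+9,u0-8:u0+9]; u,v=(p*xx).sum()/p.sum(),(p*yy).sum()/p.sum()
    return (N(cast(n,(u+.5)/6-.5+o[0],(v+.5)/6-.5+o[1],.0155))*1000).round(2)
for n,o,l in (("top",(265,205),[(187,180),(301,180)]),("scene",(255,200),[(234,294),(345,246)])):
    for u,v in l: print(n,hole(f"pics/{n}9.png",n,o,u,v))
    # stop and bystanders: image difference to the start
a,b=[cv2.imread(f"pics/top{k}.png",0).astype(int) for k in ("0","9f")]
for nm,(x0,x1,y0,y1) in dict(stop=(283,298,218,241),key=(168,192,218,252),rings=(188,230,228,268),plug=(256,303,136,184)).items():
    print(nm,np.abs(a-b)[y0:y1,x0:x1].mean().round(1))
job.hand_in()
E
```

```text
top [13.92 61.92]
top [14.08 15.96]
scene [12.92 61.59]
scene [13.46 15.92]
stop 21.4
key 6.3
rings 11.9
plug 3.1
the job is handed in; nothing more can be done
```

The plate is clamped in the corner of the nest and the job is handed in. No verdict is reported, so this rests on my own checks.

**What I did**
- I pushed the plate's front edge square onto the back fence. Then I slid it along the fence until it bore on the end stop at about 2 N, for over 0.4 s with the lever open.
- I swung the lever with the closed fingers. The cam bit from about 1.72 rad. At 1.87 rad the knob force was about 9 N, and the last step was stopped by its 5 N guard, so the peak was about 14 N.
- The force read zero after that stop, so I pressed the knob again. It took 7 N with only 0.08 mm of movement, so the lever is holding. I then backed the arm clear.

**Last checks**
- **Plate position:** the top view puts the plate's hole centres at nest x 13.9 and 14.1 mm, midway at y = 38.9 mm. The target is x = 14 mm and y about 39 mm, given a stop face I measured at about 69 mm.
- **Disagreement between cameras:** the scene camera reads the same holes at x 12.9 and 13.5 mm. It read them similarly low before clamping and the calibration is good to about 2 mm, so I trusted the top view.
- **Squareness:** the holes give about 0.003 rad in the top view and 0.012 rad in the scene view. A rough fit to the front edge before clamping gave 0.03 rad, but glare and the blurred edge made it poor.
- **End stop:** it looks unmoved in both views. The before/after image difference there was 21 grey levels, which I put down to the plate now lying against it and changed shadows. I did not measure the stop again separately.
- **Bystanders:** the image differences were small (hex key 6, rings 12, plug gauge 3 grey levels), so they show no sign of having moved.
- **Cam force on the plate:** this cannot be measured directly. I inferred a good grip from the knob force and the lever holding.

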